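# Load a cell into its carrier and plug the carrier into the test dock

## Task

Stand the blue battery cell fully home in the cup of the yellow carrier while the carrier is still out on the bench. Then lift carrier and cell together by the carrier and set them as one unit upright into the black round socket of the orange-brown test dock, fully down, and let go.

Things in the scene. Friction and masses are not known exactly. Their poses are not given: they have to be found in the camera images.
- blue_cell: Blue upright cylindrical battery cell, white band and small steel terminal on top: 32 mm diameter, 58 mm tall with the 3 mm terminal, foot chamfered 3 mm, about 0.12 kg. Origin at the centre of its underside, z up its axis. Green and grey cells of the same size stand near it and are not wanted.
- yellow_carrier: Yellow round carrier standing on the bench: 50 mm diameter, 50 mm tall, about 0.16 kg. Lower 30 mm solid, foot chamfered 3 mm; above it an open cup 44 mm inside, 20 mm deep, its floor 30 mm above the underside. With the cell home, the cell's top is 88 mm above the carrier's underside. Origin at the centre of the underside, z up. A black carrier of the same shape is not wanted.
- dock: Fixed dock: orange-brown board 150 x 120 x 12 mm with a black round collar (socket), open on top, 14 mm high (rim 26 mm above the bench), 62 mm inside at the bottom, 70 mm at the rim; the socket's floor is 12 mm above the bench. Terminals up to 14 mm high stand on the board 70 mm from the socket's axis along +x. Origin on that axis at bench level, z up.
Things that resemble listed ones, but are neither listed nor needed, are in the scene too. Of the things shaped like the yellow_carrier, the yellow one is meant.

How it is judged:
By the outcome, as a careful person would: the job done as asked, in the order asked, and still so for the second after the job is handed in, with the robot touching nothing.
It also fails if it takes over 61 s, if anything falls off the work surface, if the arm or the gripper's body presses on something with over 40 N, if the wrist force passes 120 N, or if a joint passes its speed limit or range.

## Robot

A 6-joint arm with a two-finger parallel gripper is mounted at the origin on the work surface. World frame = base frame: x ahead of the robot, y to its left, z up, the work surface at z = 0. Lengths are in mm, angles in degrees, forces in N, time in s.
With the tool pointing down it reaches from about 300 to 850 mm from the base axis. Payload 4.2 kg.
Tool frame: the origin (TCP) lies between the finger pads; the fingertips stand ahead of it and the grasp point (between the pads) lies 8 mm behind it (env.tip_reach is the x of the fingertips in the tool frame, in mm); x points along the fingers, y is the direction in which the jaws open and shut, and the axes are right-handed (so a half turn about x gives the same grasp; the last joint's range is limited). The gripper opens to 91 mm and grips with 3 to 60 N. Pads are 32 mm wide; open, the fingers measure 118 mm over their backs; the gripper's body (76 mm by 178 mm) begins 60 mm behind the grasp point.
Start: joints at [63.656, 18.312, 89.639, -0, 72.044, -1.146], TCP at [244.815, 520.296, 224.976] pointing down, gripper open.
Joint ranges: [-177.97, 177.97], [-48.28, 115.42], [12.27, 149.76], [-77.06, 257.06], [2.81, 150.46], [-146.56, 146.56]. Speed limits (degrees/s): [147.25, 147.25, 180, 180, 180, 180].

## Interface

Orientations are given as [roll, pitch, yaw] about the fixed x, y, z axes, in that order (R = Rz(yaw) Ry(pitch) Rx(roll)).
In Python, from workcell import env, cams gives the robot as it stands.
- The arm moves only by the tool arm_command, never from a script. Its argument "deltas" is a list of rows, each a list of 3 entries, a list of its own where there are three numbers: the opening, from 0 (shut) to 1 (fully open), then the shift along the world's x, y, z in mm, then the turn about the world's z in rad. A call has 1 to 20 rows; each row is the pose to reach, as a shift and turn from the pose commanded when the call began; what a row does not reach only later rows make up. A row lasts 1/10 s, in which the tool goes at most 50 mm and 8.59 degrees, less where a joint would pass 70% of its speed; a pose out of reach is approached as far as the arm can. A call with a gripper value outside its range is refused whole. The fingers move at their own pace and stop on an object; "grip_force" is the grip in N (left out, the last holds). Time passes only in rows, so rows that repeat a pose let the fingers close. It gives the time, the measured TCP pose, the force and the opening at its end, in the units of the state.
- env.state(): the state, without advancing time (a new reading comes with each control period).
- cams.grab_frame(name): name is "scene" or "top"; returns a dict with "img" (400x640x3 uint8, red, green, blue), "K" (3x3 intrinsics, pixels), "dist" ([k1, k2, p1, p2, k3] as OpenCV has them; the pictures are not rectified), "rvec" (rotation vector, rad) and "tvec" (3), from world to camera coordinates, as OpenCV has them. Camera axes: x right, y down, z forward; pixel columns grow to the right and rows downward; lengths in mm; the calibration is good to about 2 mm. A picture is of the moment at which its call begins. There is no depth.
- env.job_done(): hands the job in, once; it reports no verdict.
Trained networks look in a picture, given as the dict that the camera call returned (one of the last four; its "shot" number tells which), for a name from the list of things; names that differ only in an ending like _2 or _b are one class to them, and where a whole thing is asked for, a point or a joint stands for the part that bears it (a point fixed in the world has none). Each returns a list of dicts, best first, with "conf" (0 to 1); they miss things now and then, are a little off and sometimes report something else, mostly with a low value. They report only what shows in the picture. A call takes as long as a camera call. They do not tell look-alikes from the thing itself.
- cams.silhouettes(picture, name): "region" (400x640 bool, what is visible of it) and "centre" ([column, row] in pixels, amid what is visible of it).
The state is a dict: "time_s": time; "qpos": joint angles; "qvel": joint speeds; "effort": joint torques, N m; "ee_pos": TCP position; "ee_rot": TCP orientation; "force": force on the tool from outside, world axes, zero at the start; "torque": the same for the moment, N m; "gripper_width": finger opening in mm.
Only numpy, scipy, OpenCV 4.12 (cv2) and the standard library are available. Lean on these libraries where they do the work, as an engineer would, in place of code of your own. Each camera call takes 0.05 s, during which the arm holds its last target.

## Working session

There is one attempt and no reset: what is moved stays moved. The work goes in short steps, Python scripts to look and compute and a tool call to move; the robot and the scene stay as the last step left them, time stands still between calls to the robot, and variables do not carry over. Pictures are saved under pics/ and viewed, and the job is handed in when it is done.

Besides the shell and the picture viewer there is one more tool, called after "Emit:" by a JSON object that holds its "method" and its "body", one argument or row to a line. arm_command: Moves the arm, as the interface text tells. Its arguments: {"type":"object","properties":{"deltas":{"type":"array","items":{"type":"array"}},"grip_force":{"type":"number"}},"required":["deltas"]}

```bash
mkdir -p pics; ls; python3 - <<'E'
from workcell import env, cams
import cv2,pickle
print(env.state(), env.tip_reach)
for n in ("scene","top"):
    f=cams.grab_frame(n); cv2.imwrite(f"pics/{n}0.png",f["img"][:,:,::-1]); pickle.dump(f,open(f"{n}0.pkl","wb"))
    print(n,f["K"],f["dist"],f["rvec"],f["tvec"])
    for o in ("blue_cell","yellow_carrier","dock"):
        for d in cams.silhouettes(f,o): print(o,d["conf"],d["centre"],d["region"].sum(), f["img"][d["region"]].mean(0))
E
```

```text
pics
{'time_s': 0.0, 'qpos': array([ 6.36550630e+01,  1.83514388e+01,  8.97065832e+01, -1.40904091e-04,
        7.20428969e+01, -1.14614154e+00]), 'qvel': array([-0.01586123,  0.08493196,  0.03100126,  0.04197844,  0.08661568,
        0.00105028]), 'effort': array([ 1.63553359e-04, -4.12463272e+01, -2.31973761e+01,  7.27636297e-02,
        4.56242077e-02, -1.26589575e-04]), 'ee_pos': array([244.59968697, 519.84656205, 224.12108528]), 'ee_rot': array([ -91.07008497,   89.89908099, -116.26883682]), 'force': array([-0.64996466,  0.82100779,  0.0571893 ]), 'torque': array([ 0.04959789, -0.05390161,  0.02231916]), 'gripper_width': 91.39249392005793} 11.0
scene [[422.54765735   0.         315.93019288]
 [  0.         422.54765735 199.50700016]
 [  0.           0.           1.        ]] [0.01971429 0.         0.         0.         0.        ] [ 2.39806362  1.07232852 -0.28154926] [-358.95305466 -364.2310008  1097.68494843]
blue_cell 0.7 [182.6, 257.5] 441 [ 51.94557823  79.21768707 132.47619048]
yellow_carrier 0.91 [248.1, 237.6] 804 [149.11442786  51.02736318  41.3619403 ]
yellow_carrier 0
[... 329 characters left out ...]
.2961868 ]
 [  0.         433.45113191 191.49531813]
 [  0.           0.           1.        ]] [-0.01523086  0.          0.          0.          0.        ] [ 2.19747114 -2.20070576  0.10289198] [-54.9741017  545.43851932 875.11618144]
blue_cell 0.7 [438.8, 217.0] 287 [ 64.80836237  87.32404181 129.29268293]
yellow_carrier 0.84 [285.6, 148.3] 584 [160.57020548 129.4640411  137.8869863 ]
yellow_carrier 0.72 [367.2, 124.6] 568 [154.13204225 118.3943662  127.38908451]
yellow_carrier 0.69 [338.1, 164.5] 502 [166.65737052 161.01195219  67.68326693]
yellow_carrier 0.55 [384.1, 192.8] 552 [160.67028986  68.01449275  55.36775362]
dock 0.6 [216.5, 201.5] 4305 [164.48780488 108.79349593  69.76283391]
```

View pics/scene0.png

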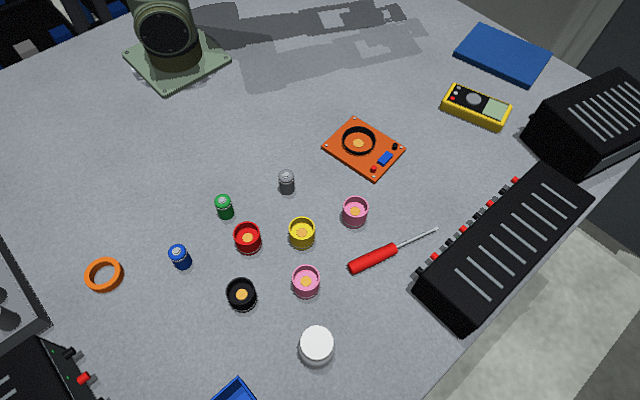

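View pics/top0.png

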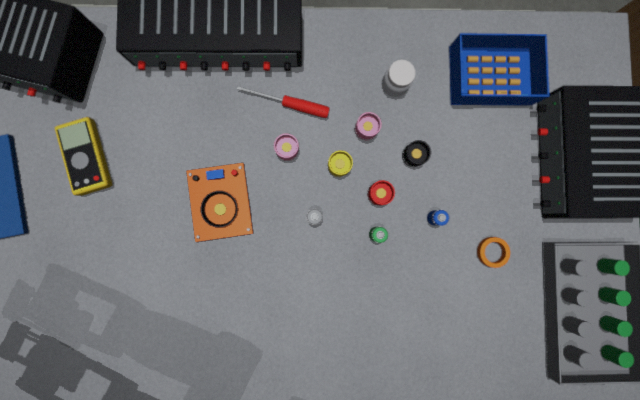

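The scene view shows the blue cell at (182,257), the yellow carrier at (303,233) and the dock socket at (359,141). In the top view they are at (439,217), (340,164) and (220,209). Next I fit their positions by matching projected cylinder models to both views.

```bash
cat > h.py <<'E'
import numpy as np,cv2,pickle
from scipy.optimize import minimize,least_squares
def proj(f,P): return cv2.projectPoints(np.float64(P).reshape(-1,1,3),f["rvec"],f["tvec"],f["K"],f["dist"])[0].reshape(-1,2)
A=np.linspace(0,2*np.pi,40,endpoint=False)
def cyl(x,y,prof): return np.vstack([np.c_[x+r*np.cos(A),y+r*np.sin(A),0*A+z] for z,r in prof])
def hullmask(f,P):
    S=8;h=cv2.convexHull(np.float32(proj(f,P)));m=np.zeros((400,640),np.uint8)
    cv2.fillPoly(m,[np.int32(np.round((h)*16))],1,cv2.LINE_8,4);return m.astype(bool)
def hullcent(f,P):
    h=cv2.convexHull(np.float32(proj(f,P)));M=cv2.moments(h);return np.array([M['m10']/M['m00'],M['m01']/M['m00']]),M['m00']
CELL=[(0,13),(3,16),(55,16),(58,6)];CAR=[(0,22),(3,25),(50,25)]
def maskcent(m):
    c,_=cv2.findContours(m.astype(np.uint8),cv2.RETR_EXTERNAL,cv2.CHAIN_APPROX_NONE);c=cv2.convexHull(max(c,key=cv2.contourArea))
    M=cv2.moments(c);return np.array([M['m10']/M['m00'],M['m01']/M['m00']]),M['m00']
def fit(fs,cs,prof,x0,z=0):
    g=lambda p:np.concatenate([hullcent(f,cyl(p[0],p[1],[(a+z,b) for a,b in prof]))[0]-c for f,c in zip(fs,cs)])
    r=least_squares(g,x0,diff_step=1e-4);return r.x,r.fun
def near(f,cams,name,px,tol=15):
    d=[d for d in cams.silhouettes(f,name) if np.hypot(*(np.array(d["centre"])-px))<tol]
    return d[0]["region"] if d else None
E
python3 - <<'E'
from h import *
from workcell import cams
fs=[cams.grab_frame(n) for n in("scene","top")]
hs=[cv2.cvtColor(f["img"],cv2.COLOR_RGB2HSV) for f in fs]
for name,px,prof,x0 in(("blue_cell",[(182,257),(439,217)],CELL,(500,0)),("yellow_carrier",[(303,233),(340,164)],CAR,(500,100))):
    R=[near(f,cams,name,p) for f,p in zip(fs,px)]
    C=[maskcent(m) for m in R]
    x,e=fit(fs,[c[0] for c in C],prof,x0)
    print(name,x,e,[ (c[1],hullcent(f,cyl(*x,prof))[1]) for c,f in zip(C,fs)])
    for i,p in enumerate(px):  # each camera alone
        print(fit(fs[i:i+1],[C[i][0]],prof,x0)[0], end=' ')
    # colour check
    C2=[]
    for h,p in zip(hs,px):
        k=((h[...,0]>100)&(h[...,0]<125)&(h[...,1]>120)) if name=="blue_cell" else ((h[...,0]>22)&(h[...,0]<36)&(h[...,1]>110))
        w=np.zeros_like(k);w[p[1]-22:p[1]+22,p[0]-22:p[0]+22]=1;C2.append(maskcent(k&w))
    print('colour',fit(fs,[c[0] for c in C2],prof,x0), [c[1] for c in C2])
# dock collar
C=[];
for f,h,p in zip(fs,hs,[(359,141),(220,209)]):
    g=f["img"].max(2);w=np.zeros(g.shape,bool);w[p[1]-28:p[1]+28,p[0]-28:p[0]+28]=1
    m=(g<70)&w
    n,l,s,_=cv2.connectedComponentsWithStats(m.astype(np.uint8));k=1+s[1:,4].argmax();C.append(maskcent(l==k));print(s[k])
for R in(36,38,40):
    prof=[(12,R),(26,R)];x,e=fit(fs,[c[0] for c in C],prof,(400,300));print('dock',R,x,e,[(c[1],hullcent(f,cyl(*x,prof))[1]) for c,f in zip(C,fs)])
# overlay
from h import *
import sys
E
```

```text
blue_cell [462.34130673   0.        ] [ 113.40865834  -96.45989179 -147.48068742   14.78568669] [(409.5, 363.2407335860189), (270.5, 216.69885956775397)]
[ 491.96598688 -299.15485661] [493.6208725   0.       ] colour (array([457.18383789,   0.        ]), array([ 114.73964597,  -93.03906544, -147.124929  ,   17.62748009])) [215.0, 243.0]
yellow_carrier [602.38570589 -98.77532432] [-0.07509507  0.0441216  -0.08854544 -0.02062775] [(722.5, 759.8884924065787), (521.0, 543.81561246817)]
[602.40996974 -98.60559647] [602.3436457  -98.95663055] colour (array([603.06201096, -98.73204015]), array([-0.2645432 ,  0.1971246 , -0.33898835, -0.04231743])) [702.5, 473.5]
[342 126  33  30 298]
[201 191  36  36 217]
dock 36 [510.29384476 148.77232021] [-0.26642442  0.32509427 -0.32781397 -0.00167118] [(733.0, 771.6193466371624), (966.5, 1021.5216740266187)]
dock 38 [510.2815297  148.77282095] [-0.26828234  0.34597181 -0.33896608  0.00828256] [(733.0, 852.1005293785129), (966.5, 1135.3014130329248)]
dock 40 [510.26853894 148.77418053] [-0.27001122  0.367991   -0.35060735  0.01890474] [(733.0, 936.5454850546084), (966.5, 1255.0869280715706)]
```

```bash
python3 - <<'E'
from h import *
from workcell import cams
fs=[cams.grab_frame(n) for n in("scene","top")]
px=[(182,257),(439,217)]
R=[near(f,cams,"blue_cell",p) for f,p in zip(fs,px)]
for i,(m,f) in enumerate(zip(R,fs)): print(None if m is None else (maskcent(m), [np.ptp(np.where(m)[k]) for k in(0,1)]))
C=[maskcent(m) for m in R]
x,e=fit(fs,[c[0] for c in C],CELL,(500,-300)); print(x,e,[fit(fs[i:i+1],[C[i][0]],CELL,(500,-300))[0] for i in(0,1)])
# neighbours, by scene px of bottoms via ground single-camera fits
for nm,p,prof in (("green",(379,234),CELL),("grey",(315,216),CELL),("red",(381,193),CAR),("black",(417,153),CAR),("pink1",(286,147),CAR),("pink2",(368,125),CAR),("ring",(494,252),[(0,25),(10,25)]),("jar",(401,74),CAR)):
    print(nm,fit(fs[1:],[np.array(p)],prof,(500,-100))[0].round())
# overlay
tiles=[]
for f,ps in zip(fs,[[(182,257),(303,233),(359,141)],[(439,217),(340,164),(220,209)]]):
    im=cv2.resize(f["img"][:,:,::-1],None,fx=8,fy=8,interpolation=cv2.INTER_NEAREST)
    def ring(X,z,r,c): cv2.polylines(im,[np.int32((proj(f,cyl(*X,[(z,r)]))+.5)*8)],True,c,1)
    for z,r in CELL: ring(x,z,r,(0,255,0))
    for z,r in CAR: ring((602.4,-98.8),z,r,(0,255,0))
    ring((602.4,-98.8),50,22,(255,0,255))
    D=(510.3,148.8)
    ring(D,12,31,(0,255,0));ring(D,26,35,(255,0,255));ring(D,26,38,(255,255,0))
    tiles.append(np.hstack([im[(b-16)*8:(b+17)*8,(a-16)*8:(a+17)*8] for a,b in ps]))
cv2.imwrite("pics/ov1.png",np.vstack(tiles))
E
```

```text
((array([179.37919075, 256.40847784]), 432.5), [np.int64(25), np.int64(23)])
((array([437.80399501, 217.51123596]), 267.0), [np.int64(15), np.int64(21)])
[ 491.33330115 -299.16385341] [-0.17686452 -0.00529307 -0.16771901 -0.10783407] [array([ 491.55802524, -298.92886986]), array([ 491.11266037, -299.50593023])]
green [ 458. -178.]
grey [495. -48.]
red [ 541. -184.]
black [ 624. -260.]
pink1 [636.  10.]
pink2 [ 682. -159.]
ring [ 419. -426.]
jar [ 791. -229.]
```

View pics/ov1.png

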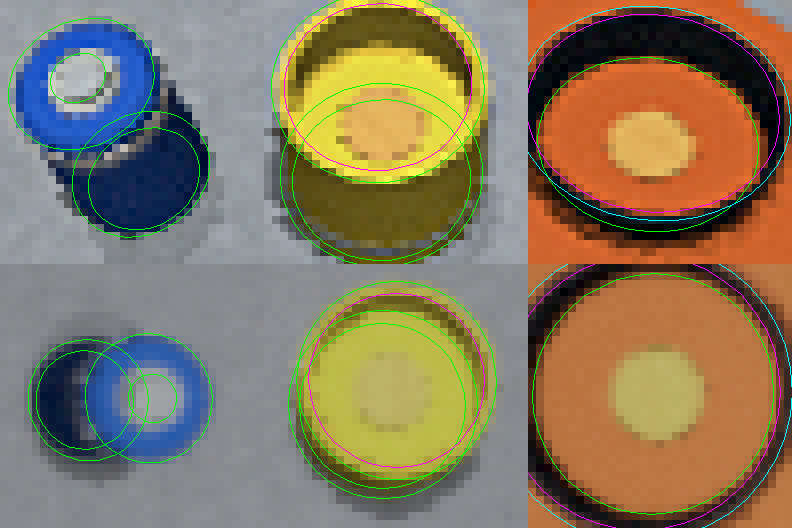

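The fits agree with the image to about 1 px (the cell is near (491.5,-299), the carrier (602.4,-98.8) and the dock (510.3,148.8)). The clearances are 6 mm or more. Next I check the tool yaw.

```bash
python3 - <<'E'
from scipy.spatial.transform import Rotation as R
from workcell import env
s=env.state(); print(R.from_euler('xyz',s["ee_rot"],degrees=True).as_matrix().round(3),s["force"])
E
```

```text
[[ 0.     0.426  0.905]
 [ 0.     0.905 -0.426]
 [-1.     0.     0.   ]] [-0.46689267  0.04579731  0.29302785]
```

Emit:
{"method": "arm_command", "body": {
  "deltas": [
    [0.8,[12,-41,0],0.022],
    [0.8,[25,-82,0],0.044],
    [0.8,[37,-123,0],0.066],
    [0.8,[49,-164,0],0.088],
    [0.8,[62,-205,0],0.11],
    [0.8,[74,-246,0],0.132],
    [0.8,[86,-287,0],0.154],
    [0.8,[99,-328,0],0.176],
    [0.8,[111,-369,0],0.198],
    [0.8,[123,-410,0],0.22],
    [0.8,[136,-451,0],0.242],
    [0.8,[148,-492,0],0.264],
    [0.8,[160,-533,0],0.286],
    [0.8,[173,-574,0],0.308],
    [0.8,[185,-615,0],0.33],
    [0.8,[197,-656,0],0.352],
    [0.8,[210,-697,0],0.374],
    [0.8,[222,-738,0],0.396],
    [0.8,[234,-779,0],0.418],
    [0.8,[247,-819,0],0.44]
  ]
}}

```text
time_s: 2.9
ee_pos: [492.0, -300.6, 225.0]
ee_rot: [18.1, 90.0, 18.2]
force: [1.5, 0.6, -0.3]
gripper_width: 72.8
```

Emit:
{"method": "arm_command", "body": {
  "deltas": [
    [0.7,[0,0,0],0],
    [0.7,[0,0,-20],0],
    [0.7,[0,0,-40],0],
    [0.7,[0,0,-60],0],
    [0.7,[0,0,-80],0],
    [0.7,[0,0,-100],0],
    [0.7,[0,0,-110],0],
    [0.7,[0,0,-110],0],
    [0.7,[0,0,-110],0]
  ]
}}

```text
time_s: 3.8
ee_pos: [492.2, -298.7, 115.7]
ee_rot: [-24.4, 89.9, -24.4]
force: [-0.0, 0.0, 0.3]
gripper_width: 63.6
```

```bash
python3 - <<'E'
from h import *
from workcell import env,cams
s=env.state(); print(s["ee_pos"],s["ee_rot"],s["qpos"],s["force"])
f=cams.grab_frame("scene");im=f["img"][:,:,::-1][180:320,100:310].copy()
cv2.imwrite("pics/a1.png",cv2.resize(im,None,fx=3.5,fy=3.5))
E
```

```text
[ 492.2126359  -298.72514935  115.67981769] [-24.39818558  89.94419146 -24.37949358] [-3.24025285e+01  2.34445502e+01  9.86490320e+01  9.19989789e-03
  5.78511558e+01 -1.22426112e+02] [-0.04919138  0.00355343  0.34193603]
```

View pics/a1.png

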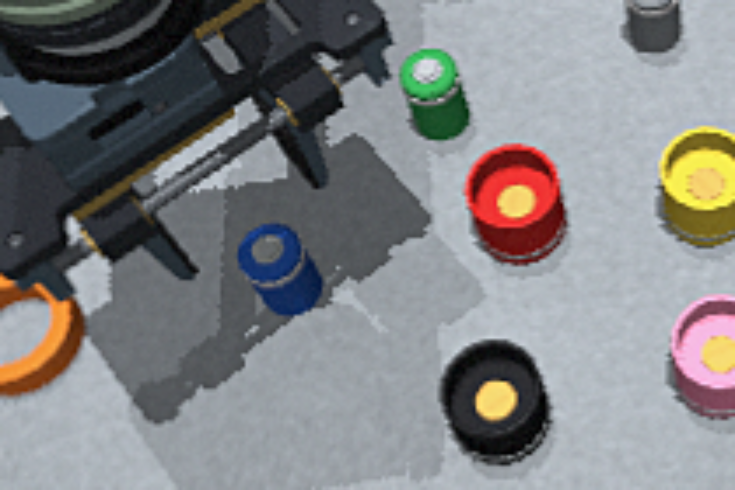

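The picture shows the blue cell between the open fingers, with the fingertips at about (152,258) and (191,233), and free space around it. I descend and close.

Emit:
{"method": "arm_command", "body": {
  "deltas": [
    [0.7,[0,0,-20],0],
    [0.7,[0,0,-40],0],
    [0.7,[0,0,-60],0],
    [0.7,[0,0,-72],0],
    [0.7,[0,0,-79],0],
    [0.7,[0,0,-79],0],
    [0.4,[0,0,-79],0],
    [0.3,[0,0,-79],0],
    [0.25,[0,0,-79],0],
    [0.2,[0,0,-79],0],
    [0.2,[0,0,-79],0],
    [0.2,[0,0,-79],0],
    [0.2,[0,0,-79],0],
    [0.2,[0,0,-79],0]
  ],
  "grip_force": 15
}}

```text
time_s: 5.25
ee_pos: [492.0, -298.8, 36.4]
ee_rot: [-16.1, 90.0, -16.1]
force: [-0.3, 1.1, 4.1]
gripper_width: 31.2
```

Emit:
{"method": "arm_command", "body": {
  "deltas": [
    [0.2,[0,0,4],0],
    [0.2,[0,0,12],0],
    [0.2,[0,0,25],0],
    [0.2,[0,0,40],0],
    [0.2,[0,0,60],0],
    [0.2,[0,0,80],0],
    [0.2,[0,0,90],0],
    [0.2,[0,0,90],0],
    [0.2,[0,0,90],0]
  ],
  "grip_force": 20
}}

```text
time_s: 6.15
ee_pos: [491.4, -298.5, 125.7]
ee_rot: [141.8, 90.0, 141.8]
force: [0.7, -0.1, -2.1]
gripper_width: 31.4
```

```bash
python3 - <<'E'
from h import *
from workcell import env,cams
s=env.state(); print(s["ee_pos"],s["force"],s["torque"],s["gripper_width"])
f=cams.grab_frame("scene");im=f["img"][:,:,::-1][130:320,100:320].copy()
cv2.imwrite("pics/a2.png",cv2.resize(im,None,fx=3,fy=3))
E
```

```text
[ 491.44704953 -298.50501046  125.68615791] [ 0.68360555 -0.06545208 -2.14319426] [ 0.05836936 -0.03255066  0.04883147] 31.379829578326877
```

View pics/a2.png

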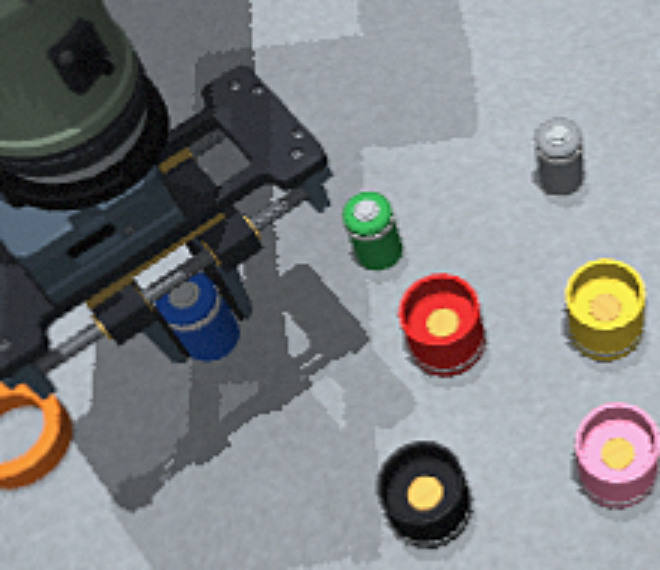

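The cell is held and hanging clear, at about (167,233) in the full picture. I carry it above the yellow carrier.

Emit:
{"method": "arm_command", "body": {
  "deltas": [
    [0.2,[8,14,0],0],
    [0.2,[20,36,0],0],
    [0.2,[34,61,0],0],
    [0.2,[48,86,0],0],
    [0.2,[62,111,0],0],
    [0.2,[76,136,0],0],
    [0.2,[90,161,0],0],
    [0.2,[102,184,0],0],
    [0.2,[108,195,0],0],
    [0.2,[111,200,0],0],
    [0.2,[111,200,0],0],
    [0.2,[111,200,-10],0],
    [0.2,[111,200,-20],0],
    [0.2,[111,200,-20],0],
    [0.2,[111,200,-20],0]
  ]
}}

```text
time_s: 7.7
ee_pos: [602.2, -99.3, 105.3]
ee_rot: [169.1, 89.9, 169.1]
force: [-0.1, 0.2, 0.1]
gripper_width: 31.3
```

```bash
python3 - <<'E'
from h import *
from workcell import env,cams
s=env.state(); p=s["ee_pos"];print(p,s["force"],s["gripper_width"])
fs=[cams.grab_frame(n) for n in("scene","top")]
f=fs[0]
im=cv2.resize(f["img"][:,:,::-1],None,fx=6,fy=6,interpolation=cv2.INTER_NEAREST)
def ring(X,z,r,c): cv2.polylines(im,[np.int32((proj(f,cyl(*X,[(z,r)]))+.5)*6)],True,c,1)
zb=p[2]-36.4
for z,r in CELL: ring(p[:2],z+zb,r,(0,255,0))
ring((602.4,-98.8),50,25,(255,0,255));ring((602.4,-98.8),50,22,(255,0,255))
cv2.imwrite("pics/a3.png",im[165*6:260*6,245*6:365*6])
cv2.imwrite("pics/a3t.png",fs[1]["img"][:,:,::-1])
E
```

```text
[602.23540794 -99.26014183 105.30237324] [-0.12018534  0.16151938  0.05611474] 31.294583341020093
```

View pics/a3.png

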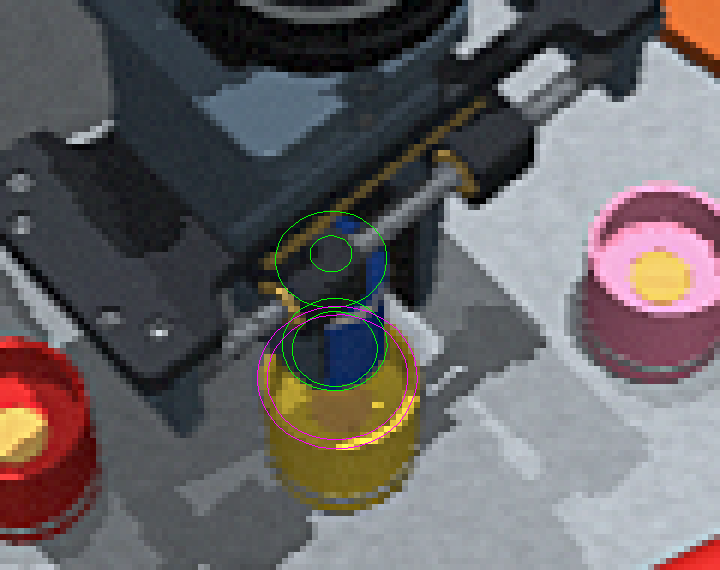

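View pics/a3t.png

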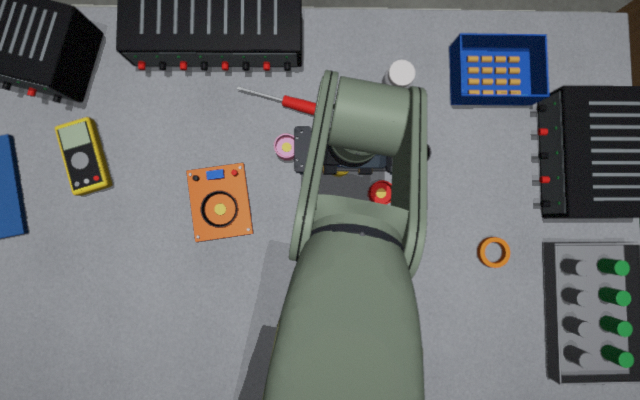

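The cell outline and the carrier rim match the predictions to within about 1 px (cell foot near (301,222), rim centre near (302,228)). I lower it into the cup.

Emit:
{"method": "arm_command", "body": {
  "deltas": [
    [0.2,[0,0,-8],0],
    [0.2,[0,0,-16],0],
    [0.2,[0,0,-22],0],
    [0.2,[0,0,-28],0],
    [0.2,[0,0,-33],0],
    [0.2,[0,0,-36],0],
    [0.2,[0,0,-37],0],
    [0.2,[0,0,-37],0]
  ]
}}

```text
time_s: 8.6
ee_pos: [602.8, -98.7, 68.9]
ee_rot: [135.8, 90.0, 135.8]
force: [0.6, 0.9, -1.9]
gripper_width: 31.7
```

Emit:
{"method": "arm_command", "body": {
  "deltas": [
    [0.2,[0,0,-1],0],
    [0.2,[0,0,-1.5],0],
    [0.2,[0,0,-2],0],
    [0.2,[0,0,-2],0],
    [0.2,[0,0,-2],0]
  ]
}}

```text
time_s: 9.1
ee_pos: [602.8, -98.7, 67.0]
ee_rot: [28.3, 90.0, 28.3]
force: [-0.3, 0.4, -1.7]
gripper_width: 31.2
```

Emit:
{"method": "arm_command", "body": {
  "deltas": [
    [0.2,[0,0,-0.5],0],
    [0.2,[0,0,-1],0],
    [0.2,[0,0,-1],0],
    [0.2,[0,0,-1],0]
  ]
}}

```text
time_s: 9.5
ee_pos: [602.9, -98.7, 66.4]
ee_rot: [7.8, 90.0, 7.8]
force: [-2.0, -0.1, 2.7]
gripper_width: 31.4
```

Contact at the expected height. I release gently, then raise.

Emit:
{"method": "arm_command", "body": {
  "deltas": [
    [0.25,[0,0,0],0],
    [0.3,[0,0,0],0],
    [0.35,[0,0,0],0],
    [0.4,[0,0,0],0],
    [0.5,[0,0,0],0],
    [0.6,[0,0,0],0],
    [0.7,[0,0,0],0],
    [0.7,[0,0,0],0],
    [0.7,[0,0,10],0],
    [0.7,[0,0,30],0],
    [0.7,[0,0,55],0],
    [0.7,[0,0,80],0],
    [0.75,[0,0,100],0],
    [0.75,[-40,0,120],0],
    [0.75,[-80,0,130],0],
    [0.75,[-120,0,130],0],
    [0.75,[-150,0,130],0],
    [0.75,[-150,0,130],0]
  ]
}}

```text
time_s: 11.3
ee_pos: [449.1, -98.4, 196.9]
ee_rot: [172.4, 89.9, 172.4]
force: [0.6, -0.4, -0.0]
gripper_width: 68.8
```

```bash
cat > chk.py <<'E'
from h import *
from workcell import env,cams
import sys
X=np.array([float(sys.argv[1]),float(sys.argv[2])]);b=float(sys.argv[3]);out=sys.argv[4]
s=env.state(); print(s["ee_pos"],s["force"],s["gripper_width"])
fs=[cams.grab_frame(n) for n in("scene","top")]
T=[]
for f in fs:
    im=cv2.resize(f["img"][:,:,::-1],None,fx=8,fy=8,interpolation=cv2.INTER_NEAREST);raw=im.copy()
    def ring(z,r,c): cv2.polylines(im,[np.int32((proj(f,cyl(*X,[(z+b,r)]))+.5)*8)],True,c,1)
    for z,r in CAR: ring(z,r,(0,255,0))
    ring(30+55,16,(255,0,255));ring(88,6,(255,0,255));ring(30+50,16,(255,255,0))
    u=np.int32(proj(f,[[*X,45+b]])[0]);S=np.s_[(u[1]-24)*8:(u[1]+24)*8,(u[0]-24)*8:(u[0]+24)*8]
    T.append(np.hstack([im[S],raw[S]]))
    for nm in("blue_cell","yellow_carrier"):
        for d in cams.silhouettes(f,nm):
            if np.hypot(*(np.array(d["centre"])-u))<20: print(nm,d["conf"],maskcent(d["region"]))
cv2.imwrite(out,cv2.resize(np.vstack(T),(600,600)))
E
python3 chk.py 602.6 -98.8 0 pics/b1.png
```

```text
[449.07770155 -98.37339453 196.92707004] [ 0.63180008 -0.44310322 -0.02143421] 68.77641703978321
blue_cell 0.8 (array([300.83623877, 224.59165346]), 315.5)
yellow_carrier 0.79 (array([301.13934214, 234.40999741]), 643.5)
blue_cell 0.81 (array([340.61782178, 161.16237624]), 252.5)
yellow_carrier 0.58 (array([337.61111111, 164.36070853]), 414.0)
```

View pics/b1.png

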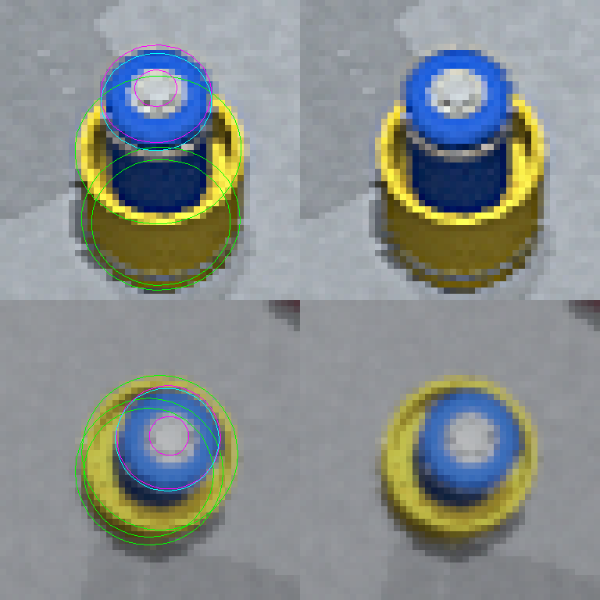

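The cell stands upright on the cup floor: its top ring matches the prediction for 88 mm at about (301,218) in the scene view and (340,161) in the top view. Now I grasp the carrier.

Emit:
{"method": "arm_command", "body": {
  "deltas": [
    [0.8,[20,0,0],0],
    [0.8,[50,0,0],0],
    [0.8,[90,0,0],0],
    [0.8,[125,0,0],0],
    [0.8,[145,0,0],0],
    [0.8,[150,0,0],0],
    [0.8,[150,0,0],0],
    [0.8,[150,0,-15],0],
    [0.8,[150,0,-40],0],
    [0.8,[150,0,-65],0],
    [0.8,[150,0,-90],0],
    [0.8,[150,0,-110],0],
    [0.8,[150,0,-130],0],
    [0.8,[150,0,-145],0],
    [0.8,[150,0,-155],0],
    [0.8,[150,0,-162],0],
    [0.8,[150,0,-165],0],
    [0.8,[150,0,-165],0],
    [0.8,[150,0,-165],0]
  ]
}}

```text
time_s: 13.5
ee_pos: [603.2, -98.8, 31.6]
ee_rot: [-7.0, 89.9, -7.0]
force: [-1.0, -1.2, -0.4]
gripper_width: 73.1
```

Emit:
{"method": "arm_command", "body": {
  "deltas": [
    [0.65,[0,0,0],0],
    [0.6,[0,0,0],0],
    [0.57,[0,0,0],0],
    [0.54,[0,0,0],0],
    [0.5,[0,0,0],0],
    [0.45,[0,0,0],0],
    [0.4,[0,0,0],0],
    [0.4,[0,0,0],0],
    [0.4,[0,0,0],0],
    [0.4,[0,0,0],0]
  ],
  "grip_force": 25
}}

```text
time_s: 14.5
ee_pos: [602.9, -98.5, 31.2]
ee_rot: [50.4, 90.0, 50.4]
force: [-0.5, 2.1, 4.0]
gripper_width: 49.9
```

Emit:
{"method": "arm_command", "body": {
  "deltas": [
    [0.4,[0,0,3],0],
    [0.4,[0,0,8],0],
    [0.4,[0,0,16],0],
    [0.4,[0,0,26],0],
    [0.4,[0,0,38],0],
    [0.4,[0,0,50],0],
    [0.4,[0,0,60],0],
    [0.4,[0,0,68],0],
    [0.4,[0,0,70],0],
    [0.4,[0,0,70],0],
    [0.4,[0,0,70],0]
  ]
}}

```text
time_s: 15.6
ee_pos: [602.4, -98.6, 100.5]
ee_rot: [166.1, 89.9, 166.1]
force: [0.6, -0.2, -2.9]
gripper_width: 50.1
```

```bash
python3 chk.py 602.6 -98.8 70 pics/b2.png
```

```text
[602.40447679 -98.61254554 100.4765388 ] [ 0.62612677 -0.20552288 -2.87874151] 50.13173056372794
blue_cell 0.41 (array([305.02749141, 214.02061856]), 48.5)
yellow_carrier 0.81 (array([305.83660131, 221.1835093 ]), 331.5)
```

View pics/b2.png

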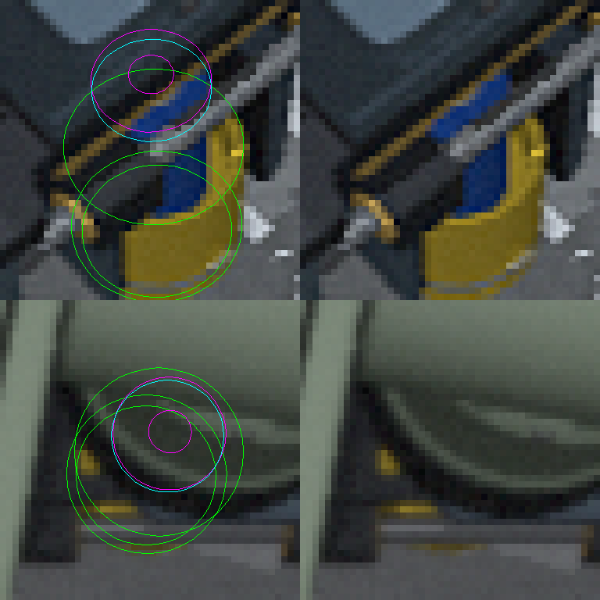

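The carrier (bottom at (304,238)) and the cell are up together, and the 2.9 N force matches both weights. I carry them to the dock.

Emit:
{"method": "arm_command", "body": {
  "deltas": [
    [0.4,[-3,7,0],0],
    [0.4,[-8,20,0],0],
    [0.4,[-15,40,0],0],
    [0.4,[-23,62,0],0],
    [0.4,[-31,84,0],0],
    [0.4,[-40,106,0],0],
    [0.4,[-48,128,0],0],
    [0.4,[-56,150,0],0],
    [0.4,[-64,172,0],0],
    [0.4,[-72,194,0],0],
    [0.4,[-80,214,0],0],
    [0.4,[-86,231,0],0],
    [0.4,[-90,241,0],0],
    [0.4,[-92,246,0],0],
    [0.4,[-92.5,247.5,0],0],
    [0.4,[-92.5,247.5,-8],0],
    [0.4,[-92.5,247.5,-16],0],
    [0.4,[-92.5,247.5,-20],0],
    [0.4,[-92.5,247.5,-20],0],
    [0.4,[-92.5,247.5,-20],0]
  ]
}}

```text
time_s: 17.9
ee_pos: [510.4, 148.5, 80.7]
ee_rot: [-173.3, 90.0, -173.3]
force: [0.7, -0.9, -2.6]
gripper_width: 50.2
```

```bash
python3 - <<'E'
from h import *
from workcell import env,cams
s=env.state(); p=s["ee_pos"];print(p,s["force"],s["gripper_width"])
f=cams.grab_frame("scene")
im=cv2.resize(f["img"][:,:,::-1],None,fx=6,fy=6,interpolation=cv2.INTER_NEAREST)
def ring(X,z,r,c): cv2.polylines(im,[np.int32((proj(f,cyl(*X,[(z,r)]))+.5)*6)],True,c,1)
for z,r in CAR: ring(p[:2],z+p[2]-31,r,(0,255,0))
ring((510.3,148.8),26,35,(255,0,255));ring((510.3,148.8),12,31,(255,255,0))
cv2.imwrite("pics/c1.png",im[90*6:190*6,300*6:420*6])
E
```

```text
[510.41019887 148.50446307  80.73352696] [ 0.69673407 -0.91773992 -2.61310741] 50.181475248870456
```

View pics/c1.png

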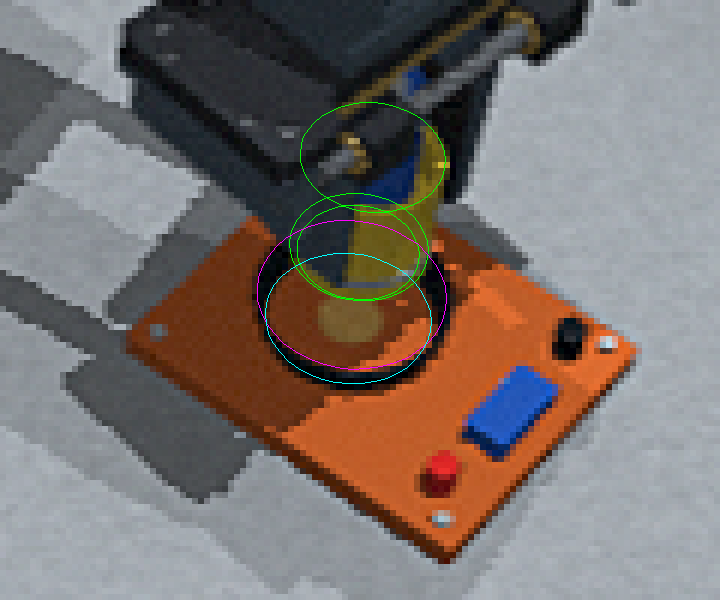

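The carrier foot (359,131) is over the socket (359,141) with the outlines as predicted. I lower it.

Emit:
{"method": "arm_command", "body": {
  "deltas": [
    [0.4,[0,0,-6],0],
    [0.4,[0,0,-13],0],
    [0.4,[0,0,-20],0],
    [0.4,[0,0,-26],0],
    [0.4,[0,0,-31],0],
    [0.4,[0,0,-34],0],
    [0.4,[0,0,-35.5],0],
    [0.4,[0,0,-35.5],0],
    [0.4,[0,0,-35.5],0]
  ]
}}

```text
time_s: 18.85
ee_pos: [510.5, 148.8, 45.7]
ee_rot: [22.4, 90.0, 22.4]
force: [0.6, -0.3, -2.9]
gripper_width: 50.0
```

Emit:
{"method": "arm_command", "body": {
  "deltas": [
    [0.4,[0,0,-0.5],0],
    [0.4,[0,0,-1],0],
    [0.4,[0,0,-1.5],0],
    [0.4,[0,0,-1.5],0],
    [0.4,[0,0,-1.5],0]
  ]
}}

```text
time_s: 19.35
ee_pos: [510.3, 148.8, 44.0]
ee_rot: [92.5, 90.0, 92.5]
force: [-0.1, -0.9, -2.8]
gripper_width: 50.1
```

Emit:
{"method": "arm_command", "body": {
  "deltas": [
    [0.4,[0,0,-0.5],0],
    [0.4,[0,0,-1],0],
    [0.4,[0,0,-1],0],
    [0.4,[0,0,-1],0]
  ]
}}

```text
time_s: 19.75
ee_pos: [510.4, 148.8, 43.2]
ee_rot: [30.0, 90.0, 30.0]
force: [-1.1, -0.1, -0.2]
gripper_width: 50.0
```

Emit:
{"method": "arm_command", "body": {
  "deltas": [
    [0.4,[0,0,-0.5],0],
    [0.4,[0,0,-0.5],0],
    [0.4,[0,0,-0.5],0]
  ]
}}

```text
time_s: 20.05
ee_pos: [510.4, 148.8, 43.1]
ee_rot: [22.9, 90.0, 22.9]
force: [-2.8, -1.8, 5.1]
gripper_width: 50.0
```

The unit is seated on the socket floor (z 43.1 against 43.2 expected, with upward force). I release and retreat straight up.

Emit:
{"method": "arm_command", "body": {
  "deltas": [
    [0.57,[0,0,0],0],
    [0.6,[0,0,0],0],
    [0.65,[0,0,0],0],
    [0.7,[0,0,0],0],
    [0.75,[0,0,0],0],
    [0.75,[0,0,0],0],
    [0.75,[0,0,0],0],
    [0.75,[0,0,8],0],
    [0.75,[0,0,25],0],
    [0.75,[0,0,50],0],
    [0.75,[0,0,80],0],
    [0.75,[0,0,110],0],
    [0.75,[0,0,140],0],
    [0.75,[-40,0,155],0],
    [0.75,[-80,30,160],0],
    [0.75,[-120,70,160],0],
    [0.75,[-140,100,160],0],
    [0.75,[-140,120,160],0],
    [0.75,[-140,120,160],0],
    [0.75,[-140,120,160],0]
  ]
}}

```text
time_s: 22.05
ee_pos: [370.2, 268.6, 202.8]
ee_rot: [-48.0, 90.0, -47.9]
force: [-0.2, -0.3, -0.2]
gripper_width: 68.1
```

```bash
python3 chk.py 510.4 148.8 12 pics/d1.png
```

```text
[370.23343758 268.61627311 202.78789356] [-0.23345766 -0.29059259 -0.23436489] 68.13384033717249
blue_cell 0.67 (array([360.1039801, 123.9159204]), 335.0)
yellow_carrier 0.86 (array([358.53952802, 135.89882006]), 565.0)
blue_cell 0.55 (array([213.55692488, 208.17018779]), 284.0)
yellow_carrier 0.5 (array([218.19832985, 208.80445372]), 479.0)
```

View pics/d1.png

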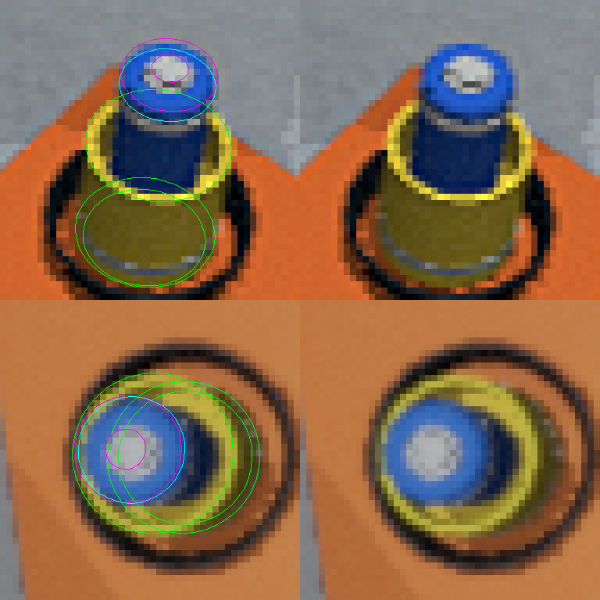

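The carrier stands upright on the socket floor (scene (358,136), top (218,209)), with the cell upright in its cup (scene (360,124)). The outlines are within about 1 px of those for the fully-down pose, and the arm is clear.

```bash
python3 -c "
from workcell import env
print(env.job_done())"
```

```text
the job is handed in; nothing more can be done
None
```

I stood the blue cell in the yellow carrier's cup out on the bench. Then I lifted the two together by the carrier, set them down in the dock's socket and let go. I handed the job in at about 22 s of the 61 s allowed.

- **Cell in the cup:** The tool met contact at the height expected for the cup floor. After release, both camera views showed the cell upright with its top at the expected 88 mm.
- **Lift:** The wrist read 2.9 N, which matches the carrier and cell together.
- **Dock:** The carrier touched down at tool height 43.1 mm, against 43.2 mm expected, with a light upward force. After release, both views matched the fully-down upright pose to about 1 pixel (roughly 2 mm).
- **After release:** The arm was well clear and the wrist force was near zero.

No check failed or disagreed beyond that 1-pixel residual. Wrist forces read between moves stayed within about 6 N.

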